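# Unclip and open a panel transit case on a sloping stand

## Robot

A 7-joint arm with a two-finger parallel gripper is mounted at the origin on the work surface. World frame = base frame: x ahead of the robot, y to its left, z up, the work surface at z = 0. Lengths are in m, angles in rad, forces in N, time in s.
With the tool pointing down it reaches from about 0.4 to 0.925 m from the base axis. Payload 4.1 kg.
Tool frame: the origin (TCP) lies midway between the tips of the shut fingers; the grasp point (between the pads) lies 19 mm behind it (env.grip_point_offset is the distance from the TCP to the grasp point, in m); z points along the fingers, y is the line along which they close (so a half turn about z gives the same grasp; the last joint's range is limited). The gripper opens to 85 mm and grips with 20 to 120 N. Pads are 22 mm wide; open, the fingers measure 114 mm over their backs; the gripper's body (76 mm by 85 mm) begins 54 mm behind the grasp point. The pads swing forward as they close: fully open they stand 13 mm farther back than shut.
Start: joints at [1.139, 0.398, 0.045, 1.537, -0.019, 1.207, -0.051], TCP at [0.212, -0.614, 0.231] pointing down, gripper open.
Joint ranges: [-2.82, 2.82], [-0.49, 2.23], [-1.37, 1.46], [0, 2.46], [-1.36, 4.5], [0.23, 2], [-2.94, 2.94]. Speed limits (rad/s): [2.57, 2.57, 3.14, 3.14, 3.14, 3.14, 3.14].

## Interface

Orientations are given as a unit quaternion [w, x, y, z].
In Python, from workcell import env gives the robot as it stands.
- The arm moves only by the tool carry_out, never from a script. Its argument "moves" is a list of rows, each an object with "xyz": the shift along the tool's x, y, z in cm, a list of three; "turn": the turn about the tool's z in degrees; "hand": the finger opening in cm, from 0 to 8.54. A call has 1 to 5 rows; each row is the pose to reach, as a shift and turn from the pose commanded when the call began, along the tool's axes at that moment; what a row does not reach only later rows make up. A row lasts 1/12 s, in which the tool goes at most 41.7 mm and 7.16 degrees, less where a joint would pass 70% of its speed; a pose out of reach is approached as far as the arm can. A call with a gripper value outside its range is refused whole. The fingers move at their own pace and stop on an object; the grip force is fixed at half the most. Time passes only in rows, so rows that repeat a pose let the fingers close. It gives the time, the measured TCP pose, the force, the opening and the grip force at its end, in the units of the state.
- env.get_state(): the state, without advancing time (a new reading comes with each control period).
- env.capture(name): name is "side" or "top"; returns (picture, depth): 480x640x3 uint8, blue, green, red; 480x640 float32, m along the optical axis (not along the pixel's ray), 0 where there is no reading.
- env.camera_params(name): a dict with "vfov" (degrees; the focal length in pixels is half the picture's height over the tangent of half this angle, whatever the lens; pixels are square), "cx", "cy" (the principal point, pixels), "D" ([k1, k2, p1, p2, k3] as OpenCV has them; the pictures are not rectified), "eye" and "rotation" of the camera in the world. Camera axes: x right, y up, looking along -z (the intrinsics and any distortion apply to the point x, -y, -z); pixel columns grow to the right and rows downward; lengths in m; the calibration is good to about 2 mm. A picture is of the moment at which its call begins. camera_params takes no time and is no camera call.
- env.job_done(): hands the job in; it is judged then, once.
The state is a dict: "time": time; "qpos": joint angles; "joint_vel": joint speeds; "joint_efforts": joint torques, N m; "eef_pos": TCP position; "orientation": TCP orientation; "ft_force": force on the tool from outside, world axes, zero at the start; "wrist_torque": the same for the moment, N m; "gripper_width": opening from 0.0 (shut) to 1.0 (fully open); "grasp_force": force on a finger pad.
Only numpy, scipy, OpenCV 4.12 (cv2) and the standard library are available. Lean on these libraries where they do the work, as an engineer would, in place of code of your own. Each camera call takes 0.05 s, during which the arm holds its last target. There are 200 camera calls.

## Task

Open the small wooden case on the sloping stand: flip both spring clips right off the lid while the lid stays in place, then lift the lid off by its handle and lay it flat, handle up, roughly in the middle of the grey felt pad, setting it down gently rather than dropping it. Leave both clips open and do not disturb the jar or the brush.

Things in the scene. Friction and masses are not known exactly. Their poses are not given: they have to be found in the camera images.
- case: Open plywood case fixed on a sloping stand, 150 (x) by 190 (y) by 50 mm high (z), walls 8 mm. Origin: centre of its underside, 78 mm above the desk. Its frame is tilted with it: z is square to the mouth and leans 25 degrees from vertical towards the robot's side, x runs up the slope away from the robot, y across it to the left. Place and yaw vary; it may stand left or right of the pad.
- lid: Loose plywood lid, about 0.25 kg, lying on the case's rim: plate 150 x 190 x 8 mm, axes parallel to the case's while closed. Origin: centre of the plate's underside, 50 mm above the case's underside. Below the plate an 8 mm deep block sits in the case's mouth with about 3 mm play (none towards the low side): lift square to the lid over 10 mm first. On the pad the lid rests on this block.
- lid_handle (a point): Centre of the lid's handle, an upright wooden bar in the middle of the lid: 64 mm long across the slope (lid y), 16 mm thick (lid x), 34 mm tall (lid z). This point is 17 mm above the lid's upper face; the axes are the lid's. When the lid lies flat on the pad this point is 39 mm above the desk.
- clip_left (a joint): Angle (rad) of the steel spring clip on the case's left (+y) side: 0 = shut, lip hooked 13 mm over the lid's edge; 2.0 = swung fully out and down, open. Hinge parallel to the case's x at case x 0, y +100, z 20 mm. The spring is over-centre: below 0.6 rad it snaps back shut, beyond it snaps open by itself and stays. It takes about 5 N at the tab, pushed outwards.
- clip_right (a joint): The same clip mirrored on the case's right (-y) side; hinge at case y -100, z 20 mm. 0 = shut, 2.0 = fully open, over-centre at 0.6 rad, about 5 N.
- clip_left_tab (a point): Centre of the left clip's thumb tab, 62 mm from its hinge: a steel plate 42 mm long (case x), 4 mm thick (case y), standing up to 34 mm above the lid's upper face when shut. At its foot the clip's lip (top 6.5 mm above the lid) reaches 17 mm inwards from the tab. Some 64 mm of lid is free between tab and handle end: push the tab outwards from there.
- clip_right_tab (a point): The same point on the right clip's tab, mirrored: pushed outwards to the right (case -y).
- pad_top (a point): Centre of the upper face of the grey felt pad, 200 (x) by 240 (y) by 6 mm thick, fixed flat on the desk beside the stand, left or right of it; axes along its sides, z up.
- jar: Bystander: closed glass jar, 64 mm across, 95 mm tall, beyond the work; origin at the centre of its underside.
- brush: Bystander: a flat brush 200 mm long, 42 mm wide, 20 mm thick, lying on the desk between robot and case, along its own x axis; origin under its middle.
Things that resemble listed ones, but are neither listed nor needed, are in the scene too. Several things have the shape of the lid; the one meant has the colours described above.

How it is judged:
By the outcome, as a careful person would: the job done as asked, in the order asked, and still so for the second after the job is handed in, with the robot touching nothing.
It also fails if it takes over 59 s, if anything falls off the work surface, if the arm or the gripper's body presses on something with over 40 N, if the wrist force passes 120 N, or if a joint passes its speed limit or range.

## Working session

There is one attempt and no reset: what is moved stays moved. The work goes in short steps, Python scripts to look and compute and a tool call to move; the robot and the scene stay as the last step left them, time stands still between calls to the robot, and variables do not carry over. Pictures are saved under pics/ and viewed, at most 10 in all, crops included, and the job is handed in when it is done.

Besides the shell and the picture viewer there is one more tool, called after "Emit:" as name(argument=value, ...) on one line, values as JSON. carry_out: Moves the arm, as the interface text tells. Its arguments: {"type":"object","properties":{"moves":{"type":"array"}},"required":["moves"]}

```bash
mkdir -p pics; ls
cat > h.py <<'E'
import numpy as np, cv2
from workcell import env
from scipy.spatial.transform import Rotation as R
def cam(n):
    p=env.camera_params(n); f=240/np.tan(np.radians(p['vfov'])/2)
    return p,np.array([[f,0,p['cx']],[0,f,p['cy']],[0,0,1.]]),np.array(p['D'],float)
def rot(p):
    r=np.array(p['rotation'],float)
    return r if r.shape==(3,3) else R.from_quat(r,scalar_first=True).as_matrix()
def cloud(n,d):
    p,K,D=cam(n); v,u=np.mgrid[:480,:640]
    q=cv2.undistortPoints(np.stack([u,v],-1).reshape(-1,1,2).astype(float),K,D).reshape(480,640,2)
    c=np.stack([q[...,0]*d,-q[...,1]*d,-d],-1)
    w=c@rot(p).T+np.array(p['eye']); w[d==0]=np.nan
    return w
def proj(n,P):
    p,K,D=cam(n); c=(np.atleast_2d(P)-np.array(p['eye']))@rot(p)
    c=c*[1,-1,-1]
    return cv2.projectPoints(c.reshape(-1,1,3),np.zeros(3),np.zeros(3),K,D)[0].reshape(-1,2)
def state():
    s=env.get_state(); return s,np.array(s['eef_pos']),R.from_quat(s['orientation'],scalar_first=True)
E
python3 - <<'E'
from h import *
for n in ('top','side'):
    im,d=env.capture(n); cv2.imwrite(f'pics/{n}0.png',im); np.save(f'{n}0.npy',d); 
    p=env.camera_params(n); print(n,p)
s,p,r=state(); print(p,r.as_matrix().round(3),s['time'],env.grip_point_offset)
E
```

```text
pics
top {'vfov': 55.65378188422222, 'cx': 326.29509536796405, 'cy': 240.0596187214232, 'D': array([-0.01066235,  0.        ,  0.        ,  0.        ,  0.        ]), 'eye': array([ 0.44472695, -0.00624189,  1.21311682]), 'rotation': array([ 0.71029158,  0.0269135 , -0.03952999, -0.70228123])}
side {'vfov': 53.015595190797356, 'cx': 316.55920063266666, 'cy': 246.68188167587954, 'D': array([0.02809171, 0.        , 0.        , 0.        , 0.        ]), 'eye': array([0.08703232, 0.59313585, 0.69568699]), 'rotation': array([-0.29029594, -0.14536329,  0.41275739,  0.85101652])}
[ 0.21219465 -0.61378025  0.23034816] [[ 0.945  0.327 -0.001]
 [ 0.327 -0.945  0.002]
 [-0.    -0.002 -1.   ]] 0.1 0.0187
```

View pics/top0.png

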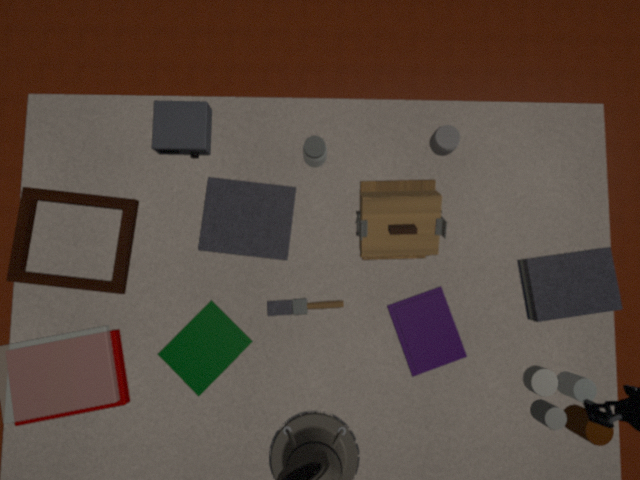

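View pics/side0.png

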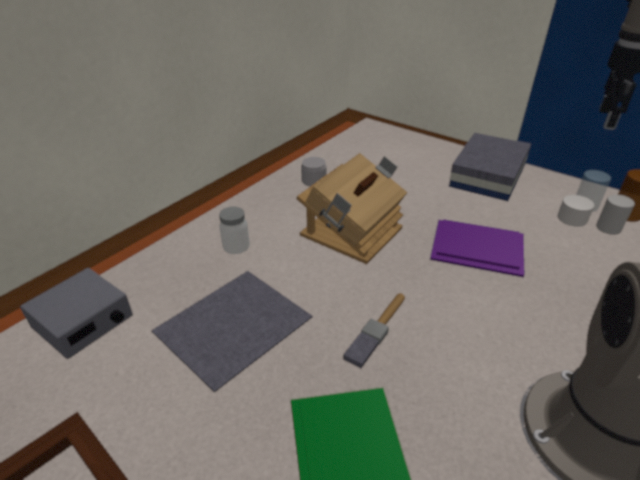

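The top view shows the case with its handle at (402,229), tabs near (361,227) and (442,227), the grey pad around (247,218), the jar at (315,150), and the brush at (305,306). The side view agrees. Next I'll fit the lid plane and the pad.

```bash
cat > fit.py <<'E'
from h import *
im=cv2.imread('pics/top0.png'); d=np.load('top0.npy'); W=cloud('top',d)
P=W[196:255,364:436].reshape(-1,3); P=P[~np.isnan(P[:,0])]
# robust plane
rng=np.random.default_rng(0); best=0
for _ in range(500):
    a,b,c=P[rng.choice(len(P),3,False)]; n=np.cross(b-a,c-a); L=np.linalg.norm(n)
    if L<1e-6: continue
    n/=L; m=abs((P-a)@n)<.003
    if m.sum()>best: best=m.sum(); M=m
c0=P[M].mean(0); n=np.linalg.svd(P[M]-c0)[2][2]; n*=np.sign(n[2])
print('plane',best,len(P),n,'tilt',np.degrees(np.arccos(n[2])),'yaw',np.degrees(np.arctan2(-n[1],-n[0])))
# lid points over wider region
Q=W[180:270,345:455].reshape(-1,3); Q=Q[~np.isnan(Q[:,0])]
yw=np.arctan2(-n[1],-n[0])
h=(Q-c0)@n; F=Q[abs(h)<.004]; 
ex=np.array([0,0,1.])-n*n[2]; ex/=np.linalg.norm(ex); ey=np.cross(n,ex)
uv=np.stack([(F-c0)@ex,(F-c0)@ey],1).astype(np.float32)
r=cv2.minAreaRect(uv); print('rect',r)
H=Q[(h>.025)&(h<.045)]; huv=np.stack([(H-c0)@ex,(H-c0)@ey,(H-c0)@n],1)
for lo,hi in((-.2,-.06),(-.06,.06),(.06,.2)):
    s=huv[(huv[:,1]>lo)&(huv[:,1]<hi)]; print(len(s),s.mean(0) if len(s) else '',s.min(0) if len(s) else '',s.max(0) if len(s) else '')
    if lo==-.06: print('handle PCA deg',np.degrees(np.arctan2(*np.linalg.svd(s[:,:2]-s[:,:2].mean(0))[2][0])))
print('c0',c0,'ex',ex,'ey',ey)
# pad
Z=W[...,2]; g=cv2.cvtColor(im,cv2.COLOR_BGR2GRAY)
m=np.zeros_like(g); m[165:270,190:305]=(g[165:270,190:305]<110); 
k,lab,st,ce=cv2.connectedComponentsWithStats(m); i=1+st[1:,4].argmax()
pp=W[lab==i]; pp=pp[~np.isnan(pp[:,0])]
print('pad',cv2.minAreaRect(pp[:,:2].astype(np.float32)),np.median(pp[:,2]))
print('desk z',np.nanmedian(W[330:350,250:300,2]), 'jar',W[146:152,312:318].reshape(-1,3).mean(0),'jar2',W[136:140,443:450].reshape(-1,3).mean(0))
E
python3 fit.py
```

```text
plane 3349 4237 [-0.4214218  -0.01476536  0.90674454] tilt 24.94072262918587 yaw 2.006651364285994
rect ((-0.004286132752895355, -0.0019436553120613098), (0.15153560042381287, 0.20251332223415375), 0.15000544488430023)
45 [-0.00322077 -0.1002196   0.03172662] [-0.02324273 -0.10428847  0.02500269] [ 0.01753744 -0.09785634  0.03753118]
199 [-0.00296415 -0.00184198  0.0332756 ] [-0.0122722  -0.03389184  0.0251019 ] [0.0045875  0.03001959 0.03871075]
handle PCA deg 0.5181873471937537
36 [-0.00413356  0.09645875  0.03365951] [-0.02271159  0.09470381  0.02635117] [0.0158532  0.09907247 0.03698948]
c0 [ 0.58448541 -0.20196709  0.13257302] ex [0.90618849 0.03175013 0.42168038] ey [-3.50155140e-02  9.99386769e-01 -1.73472348e-18]
pad ((0.6207110285758972, 0.18828709423542023), (0.2838173508644104, 0.3103017508983612), 0.8370428085327148) 0.0036179581379743864
desk z 0.0005175402153141384 jar [0.781527   0.00646845 0.09479341] jar2 [ 0.82717967 -0.33699649  0.0601376 ]
```

Emit:
carry_out(moves=[{"xyz":[0,0,-1],"turn":6,"hand":0},{"xyz":[0,0,-2],"turn":12,"hand":0},{"xyz":[0,0,-3],"turn":17.1,"hand":0},{"xyz":[0,0,-3],"turn":17.1,"hand":0},{"xyz":[0,0,-3],"turn":17.1,"hand":0}])

```text
time: 0.52
eef_pos: [0.2124, -0.6144, 0.2613]
orientation: [0.0, 1.0, 0.018, -0.0]
ft_force: [0.2, 0.1, -0.2]
gripper_width: 0.299
grasp_force: 0.0
```

```bash
cat >> h.py <<'E'
c0=np.array([.58448541,-.20196709,.13257302]); ex=np.array([.90618849,.03175013,.42168038]); ey=np.array([-.0350155,.9993868,0]); nn=np.cross(ex,ey)
Lc=c0-.0034*ex-.0019*ey
def go(T):
    s,p,r=state(); d=r.inv().apply(np.array(T)-p)*100
    print('t',round(s['time'],2),'at',p.round(4),'F',np.round(s['ft_force'],1),'w',round(s['gripper_width'],3),'gf',s['grasp_force'],'move cm',d.round(2))
E
python3 - <<'E'
from h import *
print('Lc',Lc)
s,p,r=state(); print(r.as_matrix().round(3),np.round(s['qpos'],2))
go([.574,-.142,.24]); go([.574,-.142,.147])
W=cloud('top',np.load('top0.npy'))
c=np.array([W[v,u] for u,v in((210,181),(294,188),(287,257),(201,247))]); print(c.round(3), c.mean(0))
E
```

```text
Lc [ 0.5814709  -0.20397388  0.13113931]
[[ 0.999  0.037 -0.   ]
 [ 0.037 -0.999 -0.   ]
 [-0.     0.    -1.   ]] [ 1.1   0.38  0.1   1.5  -0.04  1.26 -0.33]
t 0.52 at [ 0.2124 -0.6144  0.2613] F [ 0.2  0.1 -0.2] w 0.299 gf 0.0 move cm [ 37.87 -45.87   2.11]
t 0.52 at [ 0.2124 -0.6144  0.2613] F [ 0.2  0.1 -0.2] w 0.299 gf 0.0 move cm [ 37.87 -45.88  11.41]
[[0.715 0.288 0.003]
 [0.698 0.061 0.007]
 [0.512 0.077 0.005]
 [0.536 0.306 0.002]] [0.61548205 0.18294854 0.00434775]
```

Emit:
carry_out(moves=[{"xyz":[2.5,-3,0],"turn":0,"hand":0},{"xyz":[5,-6,0],"turn":0,"hand":0},{"xyz":[7.5,-9,0],"turn":0,"hand":0},{"xyz":[10,-12,0],"turn":0,"hand":0},{"xyz":[12.5,-15,0],"turn":0,"hand":0}])

```text
time: 0.93
eef_pos: [0.3326, -0.458, 0.2602]
orientation: [-0.001, 1.0, 0.018, -0.001]
ft_force: [1.2, 1.0, 0.1]
gripper_width: -0.001
grasp_force: 0.0
```

Emit:
carry_out(moves=[{"xyz":[2.5,-3,0],"turn":0,"hand":0},{"xyz":[5,-6,0],"turn":0,"hand":0},{"xyz":[7.5,-9,0],"turn":0,"hand":0},{"xyz":[10,-12,0],"turn":0,"hand":0},{"xyz":[12.5,-15,0],"turn":0,"hand":0}])

```text
time: 1.35
eef_pos: [0.4522, -0.3039, 0.2604]
orientation: [-0.0, 1.0, 0.018, -0.001]
ft_force: [1.1, -1.0, -0.3]
gripper_width: -0.002
grasp_force: 0.0
```

Emit:
carry_out(moves=[{"xyz":[2.5,-3,0],"turn":0,"hand":0},{"xyz":[5,-6,0],"turn":0,"hand":0},{"xyz":[7.5,-9,0],"turn":0,"hand":0},{"xyz":[10,-12,0],"turn":0,"hand":0},{"xyz":[12.8,-15.5,0],"turn":0,"hand":0}])

```text
time: 1.77
eef_pos: [0.5727, -0.1481, 0.2602]
orientation: [0.0, 1.0, 0.018, -0.001]
ft_force: [0.5, -0.6, -0.3]
gripper_width: -0.004
grasp_force: 0.0
```

Run:
```python
from h import *
go([.574,-.142,.18]); go([.574,-.142,.147])
```

```text
t 1.77 at [ 0.5727 -0.1481  0.2602] F [ 0.5 -0.6 -0.3] w -0.004 gf 0.0 move cm [ 0.17 -0.61  8.02]
t 1.77 at [ 0.5727 -0.1481  0.2602] F [ 0.5 -0.6 -0.3] w -0.004 gf 0.0 move cm [ 0.18 -0.61 11.32]
```

Emit:
carry_out(moves=[{"xyz":[0.1,-0.3,3],"turn":0,"hand":0},{"xyz":[0.1,-0.3,6],"turn":0,"hand":0},{"xyz":[0.1,-0.3,8.5],"turn":0,"hand":0},{"xyz":[0.1,-0.3,9.5],"turn":0,"hand":0},{"xyz":[0.1,-0.3,9.5],"turn":0,"hand":0}])

```text
time: 2.18
eef_pos: [0.5708, -0.1457, 0.1627]
orientation: [-0.001, 1.0, 0.018, -0.004]
ft_force: [-1.0, -0.4, 0.8]
gripper_width: 0.001
grasp_force: 0.0
```

Run:
```python
from h import *
go([.574,-.142,.147])
a,_=env.capture('side'); b,_=env.capture('top')
a=cv2.resize(a[140:280,270:430],None,fx=2.5,fy=2.5,interpolation=2); b=cv2.resize(b[165:285,330:470],None,fx=2.5,fy=2.9,interpolation=2)
h=min(a.shape[0],b.shape[0]); cv2.imwrite('pics/c1.png',np.hstack([a[:h],b[:h]]))
```

```text
t 2.18 at [ 0.5708 -0.1457  0.1627] F [-1.  -0.4  0.8] w 0.001 gf 0.0 move cm [ 0.34 -0.36  1.57]
```

View pics/c1.png

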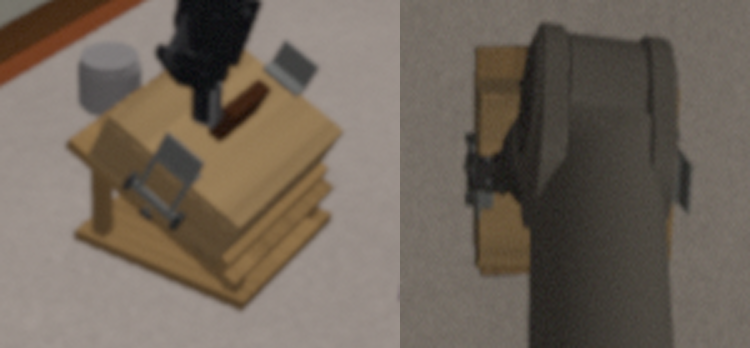

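The crop shows the shut fingertips at about (210,125), between the handle and the left tab at (172,165), and clear of both. I'll lower, then push left.

Emit:
carry_out(moves=[{"xyz":[0.2,-0.3,0.6],"turn":0,"hand":0},{"xyz":[0.2,-0.3,1.2],"turn":0,"hand":0},{"xyz":[0.2,-0.3,1.5],"turn":0,"hand":0},{"xyz":[0.2,-0.3,1.5],"turn":0,"hand":0}])

```text
time: 2.62
eef_pos: [0.5751, -0.143, 0.1509]
orientation: [0.0, 1.0, 0.017, -0.0]
ft_force: [-0.3, -0.5, 0.3]
gripper_width: -0.002
grasp_force: 0.0
```

Emit:
carry_out(moves=[{"xyz":[0,-0.7,0],"turn":0,"hand":0},{"xyz":[0,-1.4,0],"turn":0,"hand":0},{"xyz":[0,-2.1,0],"turn":0,"hand":0},{"xyz":[0,-2.8,0],"turn":0,"hand":0},{"xyz":[0,-3.5,0],"turn":0,"hand":0}])

```text
time: 3.03
eef_pos: [0.5744, -0.1085, 0.1515]
orientation: [0.001, 1.0, 0.017, 0.0]
ft_force: [1.1, -3.4, -1.5]
gripper_width: 0.003
grasp_force: 1.6
```

Emit:
carry_out(moves=[{"xyz":[0,-0.6,0.3],"turn":0,"hand":0},{"xyz":[0,-1.2,0.3],"turn":0,"hand":0},{"xyz":[0,-1.8,0.3],"turn":0,"hand":0},{"xyz":[0,-2.4,0.3],"turn":0,"hand":0},{"xyz":[0,-2.8,0.3],"turn":0,"hand":0}])

```text
time: 3.45
eef_pos: [0.573, -0.0782, 0.1481]
orientation: [-0.001, 1.0, 0.018, -0.0]
ft_force: [-0.3, -0.3, -0.2]
gripper_width: -0.003
grasp_force: 0.1
```

Emit:
carry_out(moves=[{"xyz":[0,-0.5,0],"turn":0,"hand":0},{"xyz":[0,-1,0],"turn":0,"hand":0},{"xyz":[0,-1.5,0],"turn":0,"hand":0},{"xyz":[0,-1.5,0],"turn":0,"hand":0}])

```text
time: 3.78
eef_pos: [0.5728, -0.0631, 0.1483]
orientation: [-0.001, 1.0, 0.018, 0.0]
ft_force: [0.1, -0.2, 0.6]
gripper_width: 0.0
grasp_force: 0.0
```

Run:
```python
from h import *
go([.574,-.142,.147])
a,_=env.capture('side')
cv2.imwrite('pics/c2.png',cv2.resize(a[140:280,270:430],None,fx=3,fy=3,interpolation=2))
```

```text
t 3.78 at [ 0.5728 -0.0631  0.1483] F [ 0.1 -0.2  0.6] w 0.0 gf 0.0 move cm [-0.16  7.89  0.13]
```

View pics/c2.png

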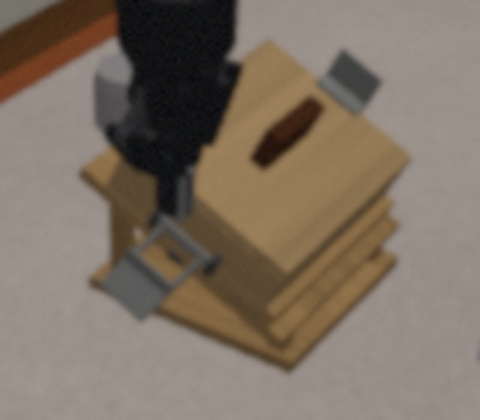

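The left clip has swung fully out and down, with its tab at about (145,285), and the lid hasn't moved. Now the right clip.

Emit:
carry_out(moves=[{"xyz":[0,0,-4],"turn":0,"hand":0},{"xyz":[0,0,-7],"turn":0,"hand":0},{"xyz":[0,4,-7],"turn":0,"hand":0},{"xyz":[0,8,-7],"turn":0,"hand":0},{"xyz":[0,12,-7],"turn":0,"hand":0}])

```text
time: 4.25
eef_pos: [0.5773, -0.1863, 0.2196]
orientation: [0.001, 1.0, 0.018, 0.001]
ft_force: [0.6, 0.0, -0.5]
gripper_width: 0.003
grasp_force: 0.0
```

Emit:
carry_out(moves=[{"xyz":[0,4,0],"turn":0,"hand":0},{"xyz":[0,8,0],"turn":0,"hand":0},{"xyz":[-0.1,8.3,0],"turn":0,"hand":0},{"xyz":[-0.1,8.3,0],"turn":0,"hand":0},{"xyz":[-0.1,8.3,2],"turn":0,"hand":0}])

```text
time: 4.67
eef_pos: [0.5813, -0.269, 0.202]
orientation: [0.001, 1.0, 0.016, 0.004]
ft_force: [0.9, 0.4, 0.4]
gripper_width: -0.001
grasp_force: 0.0
```

Run:
```python
from h import *
go([.5785,-.266,.148])
```

```text
t 4.67 at [ 0.5813 -0.269   0.202 ] F [0.9 0.4 0.4] w -0.001 gf 0.0 move cm [-0.31 -0.32  5.39]
```

Emit:
carry_out(moves=[{"xyz":[-0.1,-0.2,2],"turn":0,"hand":0},{"xyz":[-0.1,-0.2,3.6],"turn":0,"hand":0},{"xyz":[-0.1,-0.2,4.7],"turn":0,"hand":0},{"xyz":[-0.1,-0.2,5.2],"turn":0,"hand":0},{"xyz":[-0.1,-0.2,5.2],"turn":0,"hand":0}])

```text
time: 5.08
eef_pos: [0.5773, -0.2647, 0.1452]
orientation: [-0.001, 1.0, 0.018, -0.001]
ft_force: [0.2, -0.1, -0.3]
gripper_width: -0.005
grasp_force: 0.0
```

Emit:
carry_out(moves=[{"xyz":[0,0.7,0],"turn":0,"hand":0},{"xyz":[0,1.4,0],"turn":0,"hand":0},{"xyz":[0,2.1,0],"turn":0,"hand":0},{"xyz":[0,2.8,0],"turn":0,"hand":0},{"xyz":[0,3.5,0],"turn":0,"hand":0}])

```text
time: 5.5
eef_pos: [0.5798, -0.3007, 0.147]
orientation: [-0.001, 1.0, 0.017, 0.001]
ft_force: [1.7, 3.2, -1.1]
gripper_width: -0.0
grasp_force: 1.5
```

Emit:
carry_out(moves=[{"xyz":[0,0.6,0],"turn":0,"hand":0},{"xyz":[0,1.2,0],"turn":0,"hand":0},{"xyz":[0,1.8,0],"turn":0,"hand":0},{"xyz":[0,2.4,0],"turn":0,"hand":0},{"xyz":[0,3,0],"turn":0,"hand":0}])

```text
time: 5.92
eef_pos: [0.5794, -0.333, 0.1463]
orientation: [0.001, 1.0, 0.017, -0.0]
ft_force: [-0.5, 0.7, 0.5]
gripper_width: -0.002
grasp_force: 0.0
```

Emit:
carry_out(moves=[{"xyz":[0,0.5,0],"turn":0,"hand":0},{"xyz":[0,1,0],"turn":0,"hand":0},{"xyz":[0,1.3,0],"turn":0,"hand":0},{"xyz":[0,1.3,0],"turn":0,"hand":0}])

```text
time: 6.25
eef_pos: [0.58, -0.3455, 0.1464]
orientation: [0.001, 1.0, 0.016, -0.0]
ft_force: [-0.3, 0.0, 0.3]
gripper_width: 0.004
grasp_force: 0.0
```

Emit:
carry_out(moves=[{"xyz":[0,0,-4],"turn":0,"hand":0},{"xyz":[0,0,-8],"turn":0,"hand":0},{"xyz":[0,0,-8],"turn":0,"hand":5},{"xyz":[0,0,-8],"turn":0,"hand":8.5},{"xyz":[0,0,-8],"turn":0,"hand":8.5}])

```text
time: 6.67
eef_pos: [0.5803, -0.3437, 0.2264]
orientation: [0.0, 1.0, 0.017, 0.0]
ft_force: [0.0, -0.8, -0.5]
gripper_width: 0.419
grasp_force: 0.0
```

Run:
```python
from h import *
G=Lc+.024*nn; print(G); go([G[0],G[1],.22]); go([G[0],G[1],.133])
a,d=env.capture('side')
W=cloud('side',d); Q=W[150:240,310:405].reshape(-1,3); Q=Q[~np.isnan(Q[:,0])]; q=(Q-Lc)@np.stack([ex,ey,nn],1)
m=(abs(q[:,0])<.07)&(abs(q[:,1])<.09)&(abs(q[:,2])<.006); print('lid plane offset',m.sum(),q[m].mean(0))
m=(abs(q[:,0])<.025)&(abs(q[:,1])<.05)&(q[:,2]>.012)&(q[:,2]<.045); print('handle',m.sum(),q[m].mean(0),q[m].min(0),q[m].max(0))
cv2.imwrite('pics/c3.png',cv2.resize(a[140:280,270:430],None,fx=3,fy=3,interpolation=2))
```

```text
[ 0.57135678 -0.20432824  0.15290118]
t 6.67 at [ 0.5803 -0.3437  0.2264] F [ 0.  -0.8 -0.5] w 0.419 gf 0.0 move cm [ -0.41 -13.96   0.64]
t 6.67 at [ 0.5803 -0.3437  0.2264] F [ 0.  -0.8 -0.5] w 0.419 gf 0.0 move cm [ -0.41 -13.96   9.34]
lid plane offset 3026 [-0.00139184  0.00672107 -0.00096964]
handle 224 [-0.00202739  0.01047919  0.02827015] [-0.00891125 -0.02887896  0.01201322] [0.00753381 0.03695134 0.03676742]
```

View pics/c3.png

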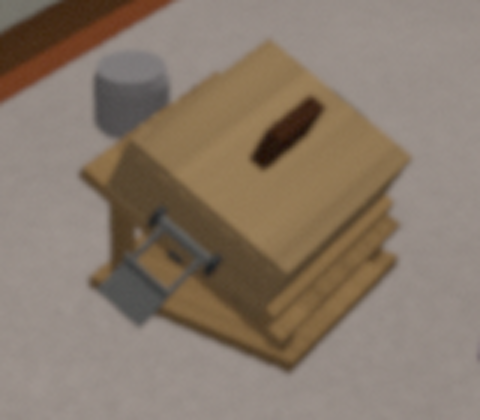

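The right tab no longer shows above the lid, and the left clip is still open. The lid lies unmoved, with its handle at (288,132). I'll go over the handle with the fingers open.

Emit:
carry_out(moves=[{"xyz":[-0.1,-3.5,0],"turn":0,"hand":8.5},{"xyz":[-0.3,-7,0],"turn":0,"hand":8.5},{"xyz":[-0.4,-10.5,0],"turn":0,"hand":8.5},{"xyz":[-0.4,-14,0],"turn":0,"hand":8.5},{"xyz":[-0.4,-14,0],"turn":0,"hand":8.5}])

```text
time: 7.13
eef_pos: [0.5715, -0.1936, 0.2248]
orientation: [-0.003, 1.0, 0.023, -0.001]
ft_force: [0.5, 1.0, 0.9]
gripper_width: 0.998
grasp_force: 0.0
```

Run:
```python
from h import *
G=Lc+.024*nn+.001*ey; go([G[0],G[1],.22]); go([G[0],G[1],.133])
```

```text
t 7.13 at [ 0.5715 -0.1936  0.2248] F [0.5 1.  0.9] w 0.998 gf 0.0 move cm [-0.06  0.97  0.48]
t 7.13 at [ 0.5715 -0.1936  0.2248] F [0.5 1.  0.9] w 0.998 gf 0.0 move cm [-0.04  1.03  9.18]
```

Emit:
carry_out(moves=[{"xyz":[0,0,1],"turn":0,"hand":8.5},{"xyz":[0,0,2],"turn":0,"hand":8.5},{"xyz":[0,0,3],"turn":0,"hand":8.5},{"xyz":[0,0,3],"turn":0,"hand":8.5}])

```text
time: 7.47
eef_pos: [0.5689, -0.2055, 0.1922]
orientation: [-0.001, 1.0, 0.016, -0.003]
ft_force: [-0.6, 0.1, 0.1]
gripper_width: 0.995
grasp_force: 0.0
```

Run:
```python
from h import *
G=Lc+.024*nn+.001*ey; go([G[0],G[1],.22]); go([G[0],G[1],.133])
```

```text
t 7.47 at [ 0.5689 -0.2055  0.1922] F [-0.6  0.1  0.1] w 0.995 gf 0.0 move cm [ 0.23 -0.21 -2.78]
t 7.47 at [ 0.5689 -0.2055  0.1922] F [-0.6  0.1  0.1] w 0.995 gf 0.0 move cm [ 0.29 -0.2   5.92]
```

Emit:
carry_out(moves=[{"xyz":[0.1,-0.1,1.5],"turn":0,"hand":8.5},{"xyz":[0.1,-0.1,3],"turn":0,"hand":8.5},{"xyz":[0.1,-0.1,4.3],"turn":0,"hand":8.5},{"xyz":[0.1,-0.1,5.2],"turn":0,"hand":8.5},{"xyz":[0.1,-0.1,5.7],"turn":0,"hand":8.5}])

```text
time: 7.88
eef_pos: [0.5713, -0.204, 0.1374]
orientation: [-0.0, 1.0, 0.016, -0.001]
ft_force: [-0.6, 0.3, -0.6]
gripper_width: 0.997
grasp_force: 0.0
```

Emit:
carry_out(moves=[{"xyz":[0,0,0],"turn":0,"hand":7.5},{"xyz":[0,0,0],"turn":0,"hand":7.2}])

```text
time: 8.05
eef_pos: [0.5726, -0.2036, 0.1394]
orientation: [0.0, 1.0, 0.017, 0.0]
ft_force: [0.5, 1.4, 0.3]
gripper_width: 0.845
grasp_force: 0.0
```

Run:
```python
from h import *
G=Lc+.024*nn+.001*ey; go([G[0],G[1],.133])
a,_=env.capture('side')
cv2.imwrite('pics/c4.png',cv2.resize(a[120:260,290:450],None,fx=3.5,fy=3.5,interpolation=2))
```

```text
t 8.05 at [ 0.5726 -0.2036  0.1394] F [0.5 1.4 0.3] w 0.845 gf 0.0 move cm [-0.13 -0.03  0.64]
```

View pics/c4.png

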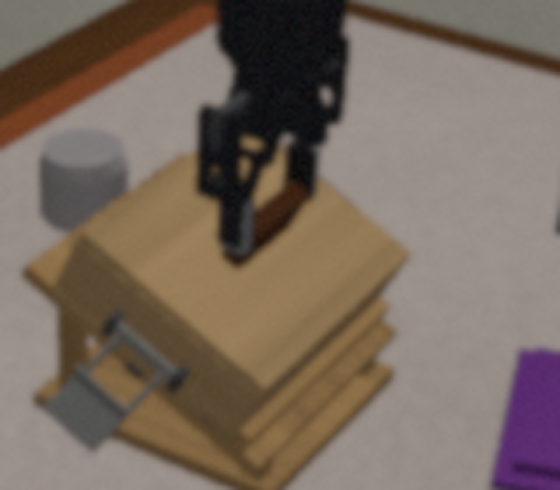

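The fingers straddle the handle, left pad at (237,240) and right at (302,185), clear of the lid plate. I'll go slightly lower and grip.

Emit:
carry_out(moves=[{"xyz":[-0.1,0,0.4],"turn":0,"hand":7.2},{"xyz":[-0.1,0,0.7],"turn":0,"hand":6.8},{"xyz":[-0.1,0,0.7],"turn":0,"hand":6},{"xyz":[-0.1,0,0.7],"turn":0,"hand":5},{"xyz":[-0.1,0,0.7],"turn":0,"hand":5}])

```text
time: 8.52
eef_pos: [0.5715, -0.2033, 0.1325]
orientation: [0.0, 1.0, 0.017, 0.0]
ft_force: [-0.1, -0.2, 1.1]
gripper_width: 0.739
grasp_force: 67.6
```

Emit:
carry_out(moves=[{"xyz":[0,0,0],"turn":0,"hand":4},{"xyz":[0,0,0],"turn":0,"hand":4}])

```text
time: 8.68
eef_pos: [0.5715, -0.2032, 0.1325]
orientation: [0.0, 1.0, 0.017, 0.0]
ft_force: [-0.6, -0.2, 1.8]
gripper_width: 0.738
grasp_force: 67.6
```

Emit:
carry_out(moves=[{"xyz":[-0.17,0,-0.36],"turn":0,"hand":4},{"xyz":[-0.34,0,-0.72],"turn":0,"hand":4},{"xyz":[-0.51,0,-1.09],"turn":0,"hand":4},{"xyz":[-0.76,0,-1.63],"turn":0,"hand":4},{"xyz":[-1.05,0,-2.27],"turn":0,"hand":4}])

```text
time: 9.1
eef_pos: [0.5602, -0.2035, 0.1551]
orientation: [-0.0, 1.0, 0.017, -0.001]
ft_force: [0.2, 0.2, -2.3]
gripper_width: 0.735
grasp_force: 67.1
```

Emit:
carry_out(moves=[{"xyz":[-0.3,0,-1.5],"turn":0,"hand":4},{"xyz":[-0.3,0,-3],"turn":0,"hand":4},{"xyz":[-0.3,0,-5],"turn":0,"hand":4},{"xyz":[-0.3,0,-7],"turn":0,"hand":4},{"xyz":[-0.3,0,-7],"turn":0,"hand":4}])

```text
time: 9.52
eef_pos: [0.5604, -0.2046, 0.23]
orientation: [0.002, 1.0, 0.017, 0.004]
ft_force: [1.6, -0.7, -2.7]
gripper_width: 0.738
grasp_force: 67.3
```

Run:
```python
from h import *
go([.57,-.204,.2])
a,d=env.capture('side'); np.save('s5.npy',d)
cv2.imwrite('pics/c5.png',cv2.resize(a[80:280,260:460],None,fx=2.5,fy=2.5,interpolation=2))
```

```text
t 9.52 at [ 0.5604 -0.2046  0.23  ] F [ 1.6 -0.7 -2.7] w 0.738 gf 67.28158950805664 move cm [ 0.94 -0.03  3.01]
```

View pics/c5.png

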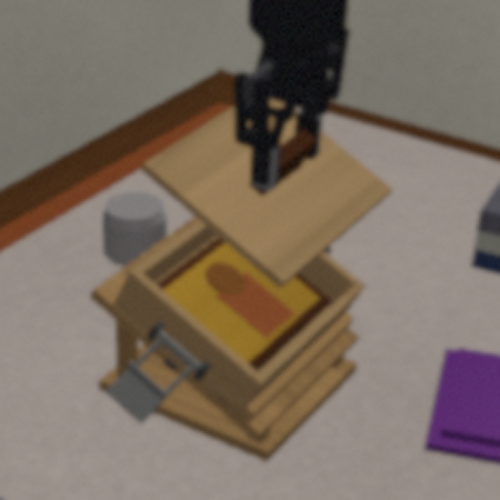

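The lid is clear of the case, still tilted about 25°, and firmly held at (265,175). I'll carry it to the pad.

Emit:
carry_out(moves=[{"xyz":[0.2,-1.5,-1],"turn":0,"hand":4},{"xyz":[0.5,-4.5,-2],"turn":0,"hand":4},{"xyz":[0.9,-7.5,-2],"turn":0,"hand":4},{"xyz":[1.3,-10.5,-2],"turn":0,"hand":4},{"xyz":[1.6,-13.5,-2],"turn":0,"hand":4}])

```text
time: 9.98
eef_pos: [0.5684, -0.0655, 0.2441]
orientation: [-0.0, 1.0, 0.018, -0.001]
ft_force: [0.9, -0.4, -2.4]
gripper_width: 0.736
grasp_force: 67.2
```

Emit:
carry_out(moves=[{"xyz":[0.4,-3,0],"turn":0,"hand":4},{"xyz":[0.8,-6,0],"turn":0,"hand":4},{"xyz":[1.2,-9,0],"turn":0,"hand":4},{"xyz":[1.6,-12,0],"turn":0,"hand":4},{"xyz":[2,-15,0],"turn":0,"hand":4}])

```text
time: 10.4
eef_pos: [0.5827, 0.0849, 0.2438]
orientation: [0.0, 1.0, 0.018, -0.001]
ft_force: [0.6, 0.3, -2.1]
gripper_width: 0.737
grasp_force: 67.2
```

Emit:
carry_out(moves=[{"xyz":[0.3,-3,0],"turn":2,"hand":4},{"xyz":[0.6,-6,0],"turn":4,"hand":4},{"xyz":[0.8,-8.5,0],"turn":6,"hand":4},{"xyz":[1,-10,0],"turn":7.5,"hand":4},{"xyz":[1,-10,0],"turn":7.5,"hand":4}])

```text
time: 10.82
eef_pos: [0.5882, 0.1897, 0.2437]
orientation: [-0.002, 0.999, -0.044, -0.002]
ft_force: [0.2, 0.1, -2.4]
gripper_width: 0.733
grasp_force: 67.1
```

Run:
```python
from h import *
go([.592,.183,.1]); 
a,d=env.capture('side'); p=cloud('side',d).reshape(-1,3); p=p[~np.isnan(p[:,0])]
s,t,r=state()
m=(abs(p[:,0]-.59)<.12)&(abs(p[:,1]-.183)<.13)&(p[:,2]>.1)&(p[:,2]<t[2]+.02); Q=p[m]
rng=np.random.default_rng(0);best=0
for _ in range(400):
    a_,b,c=Q[rng.choice(len(Q),3,False)]; n=np.cross(b-a_,c-a_); L=np.linalg.norm(n)
    if L<1e-7: continue
    n/=L; k=abs((Q-a_)@n)<.003
    if k.sum()>best: best=k.sum();M=k
F=Q[M]; n=np.linalg.svd(F-F.mean(0))[2][2]; n*=np.sign(n[2]); print(best,len(Q),'tilt',np.degrees(np.arccos(n[2])),n, 'min',F.min(0),'max',F.max(0))
cv2.imwrite('pics/c6.png',a[60:460,100:500])
```

```text
t 10.82 at [0.5882 0.1897 0.2437] F [ 0.2  0.1 -2.4] w 0.733 gf 67.12563514709473 move cm [ 0.49  0.68 14.37]
6331 6871 tilt 24.735322004894556 [-0.41716613  0.03245985  0.9082504 ] min [0.52238027 0.09301567 0.2071782 ] max [0.65993851 0.28964206 0.26360763]
```

View pics/c6.png

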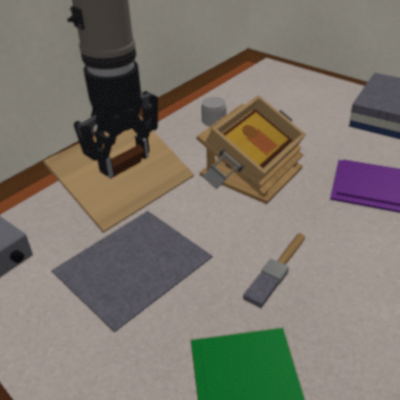

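The lid hangs over the pad, still tilted 24.7°. The case is open, and the jar and brush are untouched. I'll lower it until its low edge nearly touches.

Emit:
carry_out(moves=[{"xyz":[0.2,0.3,3],"turn":0,"hand":4},{"xyz":[0.2,0.6,6],"turn":0,"hand":4},{"xyz":[0.2,0.6,9],"turn":0,"hand":4},{"xyz":[0.2,0.6,12],"turn":0,"hand":4},{"xyz":[0.2,0.6,14],"turn":0,"hand":4}])

```text
time: 11.28
eef_pos: [0.5897, 0.1739, 0.1012]
orientation: [0.002, 0.999, -0.049, -0.003]
ft_force: [-0.8, -0.1, -2.2]
gripper_width: 0.734
grasp_force: 67.2
```

Emit:
carry_out(moves=[{"xyz":[0,0,1.2],"turn":0,"hand":4},{"xyz":[0,0,2.2],"turn":0,"hand":4},{"xyz":[0,0,3.0],"turn":0,"hand":4},{"xyz":[0,0,3.5],"turn":0,"hand":4},{"xyz":[0,0,3.8],"turn":0,"hand":4}])

```text
time: 11.7
eef_pos: [0.5926, 0.1765, 0.0671]
orientation: [-0.0, 0.999, -0.048, 0.0]
ft_force: [0.3, 0.4, -2.4]
gripper_width: 0.738
grasp_force: 67.1
```

Emit:
carry_out(moves=[{"xyz":[0,0,0.2],"turn":0,"hand":4},{"xyz":[0,0,0.4],"turn":0,"hand":4},{"xyz":[0,0,0.5],"turn":0,"hand":4}])

```text
time: 11.95
eef_pos: [0.5926, 0.1767, 0.0625]
orientation: [-0.0, 0.999, -0.048, 0.001]
ft_force: [0.5, 0.7, -2.4]
gripper_width: 0.737
grasp_force: 67.1
```

Emit:
carry_out(moves=[{"xyz":[0,-0.3,0.1],"turn":0,"hand":4},{"xyz":[0,-0.6,0.2],"turn":0,"hand":4},{"xyz":[0,-0.6,0.4],"turn":0,"hand":4},{"xyz":[0,-0.6,0.6],"turn":0,"hand":4},{"xyz":[0,-0.6,0.7],"turn":0,"hand":4}])

```text
time: 12.37
eef_pos: [0.5925, 0.1825, 0.0546]
orientation: [0.0, 0.999, -0.048, -0.0]
ft_force: [-0.2, -0.2, -1.7]
gripper_width: 0.734
grasp_force: 67.1
```

Just touching. Now I'll follow the arc to roll the lid flat.

Emit:
carry_out(moves=[{"xyz":[0.1,0,0.1],"turn":0,"hand":4},{"xyz":[0.25,0,0.2],"turn":0,"hand":4},{"xyz":[0.4,0,0.3],"turn":0,"hand":4},{"xyz":[0.5,0,0.4],"turn":0,"hand":4},{"xyz":[0.6,0,0.5],"turn":0,"hand":4}])

```text
time: 12.78
eef_pos: [0.5989, 0.1818, 0.05]
orientation: [0.0, 0.999, -0.048, -0.0]
ft_force: [-1.5, -0.6, 1.5]
gripper_width: 0.739
grasp_force: 67.7
```

Emit:
carry_out(moves=[{"xyz":[0.12,0,0.1],"turn":0,"hand":4},{"xyz":[0.24,0,0.2],"turn":0,"hand":4},{"xyz":[0.36,0,0.3],"turn":0,"hand":4},{"xyz":[0.48,0,0.4],"turn":0,"hand":4},{"xyz":[0.6,0,0.5],"turn":0,"hand":4}])

```text
time: 13.2
eef_pos: [0.6043, 0.1812, 0.0462]
orientation: [0.0, 0.999, -0.048, -0.001]
ft_force: [-4.1, -2.1, 8.3]
gripper_width: 0.735
grasp_force: 68.7
```

```bash
cat > tilt.py <<'E'
from h import *
s,t,r=state(); print(t,s['ft_force'],s['grasp_force'])
a,d=env.capture('side'); p=cloud('side',d).reshape(-1,3); p=p[~np.isnan(p[:,0])]
m=(abs(p[:,0]-.6)<.09)&(abs(p[:,1]-.183)<.1)&(p[:,2]>.012)&(p[:,2]<.09); Q=p[m]
rng=np.random.default_rng(0);best=0
for _ in range(400):
    a_,b,c=Q[rng.choice(len(Q),3,False)]; n=np.cross(b-a_,c-a_); L=np.linalg.norm(n)
    if L<1e-7: continue
    n/=L; k=abs((Q-a_)@n)<.003
    if k.sum()>best: best=k.sum();M=k
F=Q[M]; n=np.linalg.svd(F-F.mean(0))[2][2]; n*=np.sign(n[2]); print(best,len(Q),'tilt',np.degrees(np.arccos(n[2])),n, 'min',F.min(0),'max',F.max(0))
E
python3 tilt.py
```

```text
[0.60432441 0.18120347 0.04617679] [-4.12905149 -2.08650087  8.30669681] 68.71695399284363
4940 5873 tilt 20.173572691102642 [-0.3435262   0.03036149  0.93865219] min [0.53420364 0.08342075 0.01463834] max [0.68873532 0.2825848  0.07067621]
```

Emit:
carry_out(moves=[{"xyz":[0.12,0,0.12],"turn":0,"hand":4},{"xyz":[0.24,0,0.24],"turn":0,"hand":4},{"xyz":[0.36,0,0.36],"turn":0,"hand":4},{"xyz":[0.48,0,0.48],"turn":0,"hand":4},{"xyz":[0.6,0,0.6],"turn":0,"hand":4}])

```text
time: 13.67
eef_pos: [0.6111, 0.1806, 0.0406]
orientation: [0.0, 0.999, -0.048, 0.0]
ft_force: [-1.0, -1.4, 6.1]
gripper_width: 0.742
grasp_force: 69.4
```

Emit:
carry_out(moves=[{"xyz":[0.1,0,0.12],"turn":0,"hand":4},{"xyz":[0.2,0,0.24],"turn":0,"hand":4},{"xyz":[0.3,0,0.36],"turn":0,"hand":4},{"xyz":[0.4,0,0.48],"turn":0,"hand":4},{"xyz":[0.5,0,0.6],"turn":0,"hand":4}])

```text
time: 14.08
eef_pos: [0.6168, 0.18, 0.0348]
orientation: [0.0, 0.999, -0.048, 0.001]
ft_force: [-1.5, -1.4, 8.3]
gripper_width: 0.737
grasp_force: 70.1
```

```bash
python3 tilt.py
```

```text
[0.61679937 0.1800411  0.03484438] [-1.54598053 -1.41504371  8.26626404] 70.06217837333679
4562 5623 tilt 8.911053171452169 [-0.1543195   0.01340914  0.98793   ] min [0.53556162 0.08378748 0.01749262] max [0.68970656 0.28211689 0.04445698]
```

Emit:
carry_out(moves=[{"xyz":[0.1,0,0.15],"turn":0,"hand":4},{"xyz":[0.2,0,0.3],"turn":0,"hand":4},{"xyz":[0.28,0,0.45],"turn":0,"hand":4},{"xyz":[0.35,0,0.6],"turn":0,"hand":4},{"xyz":[0.4,0,0.75],"turn":0,"hand":4}])

```text
time: 14.55
eef_pos: [0.6224, 0.1795, 0.028]
orientation: [-0.0, 0.999, -0.048, 0.003]
ft_force: [0.4, -1.3, 8.6]
gripper_width: 0.735
grasp_force: 71.2
```

```bash
python3 tilt.py
```

```text
[0.6223631  0.1795235  0.02799075] [ 0.41790754 -1.34658694  8.60071538] 71.17092490196228
4292 5561 tilt 3.250064764849973 [-0.05653914  0.00418641  0.99839161] min [0.53761825 0.08317567 0.01720899] max [0.68970521 0.28230888 0.03239672]
```

Emit:
carry_out(moves=[{"xyz":[0.05,0,0.1],"turn":0,"hand":4},{"xyz":[0.1,0,0.2],"turn":0,"hand":4},{"xyz":[0.1,0,0.3],"turn":0,"hand":4},{"xyz":[0.1,0,0.4],"turn":0,"hand":4},{"xyz":[0.1,0,0.4],"turn":0,"hand":4}])

```text
time: 15.02
eef_pos: [0.6247, 0.1794, 0.0247]
orientation: [-0.0, 0.999, -0.049, 0.004]
ft_force: [1.7, -2.1, 9.6]
gripper_width: 0.737
grasp_force: 71.8
```

```bash
python3 tilt.py
```

```text
[0.62470928 0.17940362 0.02466905] [ 1.67571977 -2.09103603  9.55585188] 71.8134069442749
4206 5497 tilt 0.4008229599177408 [-6.98052382e-03 -4.59382918e-04  9.99975530e-01] min [0.53834473 0.08356266 0.01870757] max [0.68989012 0.28266079 0.02513595]
```

The lid is flat (0.4°) and centred. I'll release and back away.

Emit:
carry_out(moves=[{"xyz":[0,0,-0.1],"turn":0,"hand":6.3},{"xyz":[0,0,-0.1],"turn":0,"hand":7.2},{"xyz":[0,0,-0.1],"turn":0,"hand":8},{"xyz":[0,0,-0.1],"turn":0,"hand":8.5},{"xyz":[0,0,-0.1],"turn":0,"hand":8.5}])

```text
time: 15.48
eef_pos: [0.6201, 0.1799, 0.022]
orientation: [0.0, 0.999, -0.048, -0.0]
ft_force: [-0.0, 0.7, -0.2]
gripper_width: 0.996
grasp_force: 0.0
```

Emit:
carry_out(moves=[{"xyz":[0,0,-1],"turn":0,"hand":8.5},{"xyz":[0,0,-2.5],"turn":0,"hand":8.5},{"xyz":[0,0,-5],"turn":0,"hand":8.5},{"xyz":[0,0,-8],"turn":0,"hand":8.5},{"xyz":[0,0,-12],"turn":0,"hand":8.5}])

```text
time: 15.9
eef_pos: [0.6186, 0.1792, 0.1418]
orientation: [0.001, 0.999, -0.048, -0.002]
ft_force: [0.6, 0.7, -1.3]
gripper_width: 0.995
grasp_force: 0.0
```

Emit:
carry_out(moves=[{"xyz":[0,0,-4],"turn":0,"hand":8.5},{"xyz":[-2,0,-8],"turn":0,"hand":8.5},{"xyz":[-5,0,-10],"turn":0,"hand":8.5},{"xyz":[-5,0,-10],"turn":0,"hand":8.5}])

```text
time: 16.23
eef_pos: [0.5691, 0.1882, 0.2499]
orientation: [-0.002, 0.999, -0.046, 0.004]
ft_force: [-0.7, 0.8, 0.4]
gripper_width: 0.995
grasp_force: 0.0
```

```bash
python3 tilt.py
python3 - <<'E'
from h import *
a,d=env.capture('side'); cv2.imwrite('pics/end.png',a)
E
```

```text
[0.56912391 0.18824836 0.24990072] [-0.65149818  0.8475842   0.3548691 ] 0.0
4805 5611 tilt 0.07230697475261141 [-6.32624874e-04 -1.09197791e-03  9.99999204e-01] min [0.53807228 0.08305919 0.01844839] max [0.68998224 0.28188682 0.02481195]
```

View pics/end.png

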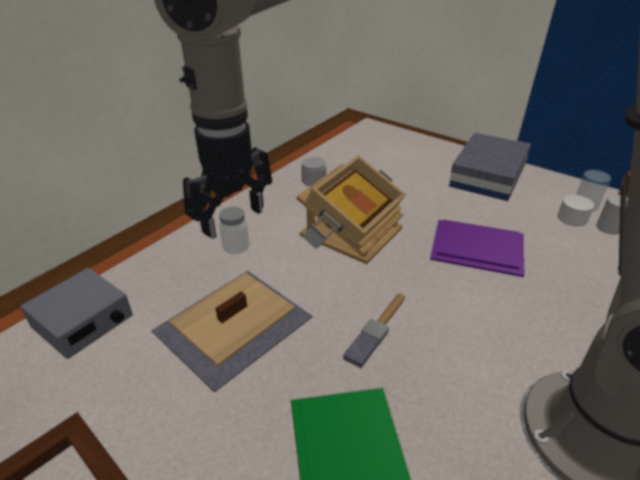

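The lid lies flat with its handle up, at (232,315) in the middle of the pad. The clips are open, and the jar (235,230) and brush (375,330) haven't moved.

```bash
python3 -c "
from workcell import env
print(env.job_done())"
```

```text
the job is handed in; nothing more can be done
None
```

The job is handed in: both clips were flipped open first, then the lid was lifted off and set down gently, flat with its handle up, in the middle of the grey pad; the jar and brush were not disturbed (about 16 s of the 59 s used).

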